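# Find the scanner's release notch by feel and press the key in it

## Robot

A 6-joint arm with a two-finger parallel gripper is mounted at the origin on the work surface. World frame = base frame: x ahead of the robot, y to its left, z up, the work surface at z = 0. Lengths are in mm, angles in rad, forces in N, time in s.
With the tool pointing down it reaches from about 350 to 850 mm from the base axis. Payload 8.1 kg.
Tool frame: the origin (TCP) lies between the finger pads; the fingertips stand 19 mm ahead of it and the grasp point (between the pads) is the TCP; z points along the fingers, x is the direction in which the jaws open and shut, and the axes are right-handed (so a half turn about z gives the same grasp; the last joint's range is limited). The gripper opens to 85 mm and grips with 20 to 120 N. Pads are 22 mm wide; open, the fingers measure 114 mm over their backs; the gripper's body (76 mm by 85 mm) begins 54 mm behind the grasp point. The pads swing forward as they close: fully open they stand 13 mm farther back than shut.
Start: joints at [-1.405, 0.13, 1.488, -0, 1.523, -0.085], TCP at [148.928, -581.228, 250.292] pointing down, gripper open.
Joint ranges: [-2.96, 2.96], [-0.89, 2.26], [0.02, 2.5], [-1.34, 4.48], [0, 2.73], [-2.66, 2.66]. Speed limits (rad/s): [2.39, 2.39, 2.79, 3.14, 3.14, 3.14].

## Interface

Orientations are given as [roll, pitch, yaw] about the fixed x, y, z axes, in that order (R = Rz(yaw) Ry(pitch) Rx(roll)).
In Python, from workcell import readout, read_camera, camera_params, bot gives the robot as it stands.
- The arm moves only by the tool apply_moves, never from a script. Its argument "series" is a list of rows, each an object with "offset": the shift along the tool's x, y, z in cm, a list of three; "turn": the turn, a rotation vector about the tool's x, y, z in rad, a list of three. A call has 1 to 12 rows; each row shifts and turns the commanded pose from where the row before left it, along the tool's axes as they then stand; what a row does not reach is not made up. A row lasts 1/10 s, in which the tool goes at most 50 mm and 8.59 degrees, less where a joint would pass 70% of its speed; a pose out of reach is approached as far as the arm can. A call is refused whole if a number of a shift passes 5 or a number of a turn 0.15, either way. A call with a gripper value outside its range is refused whole. "fingers" is the finger opening in cm, from 0 to 8.54, set as the call begins (left out, the last holds). The fingers move at their own pace and stop on an object; "force" is the grip in N (left out, the last holds). Time passes only in rows, so rows that do not move let the fingers close. It gives the time, the measured TCP pose, the force and the opening at its end, in the units of the state.
- readout.sense(): the state, without advancing time (a new reading comes with each control period).
- read_camera(name): name is "side" or "top"; returns the picture (400x640x3 uint8, blue, green, red); there is no depth.
- camera_params(name): a dict with "fx", "fy", "cx", "cy" (pixels), "xyz" and "orientation" of the camera in the world. Camera axes: x right, y down, z forward; pixel columns grow to the right and rows downward; lengths in mm; the calibration is good to about 2 mm. A picture is of the moment at which its call begins. camera_params takes no time and is no camera call.
- bot.sign_off(): hands the job in, once; it reports no verdict.
The state is a dict: "clock": time; "joint_positions": joint angles; "qd": joint speeds; "joint_efforts": joint torques, N m; "eef_pos": TCP position; "eef_rot": TCP orientation; "force": force on the tool from outside, world axes, zero at the start; "torque": the same for the moment, N m; "grip_width": opening from 0.0 (shut) to 1.0 (fully open).
Only numpy, scipy, OpenCV 4.12 (cv2) and the standard library are available. Lean on these libraries where they do the work, as an engineer would, in place of code of your own. Each camera call takes 0.05 s, during which the arm holds its last target.

## Task

The flatbed scanner's lid is latched, and its release key sits in a notch hidden somewhere along the raised front rim. With a fingertip, touch down on the top of the rim near either end, slide along the rim until it drops into the notch, and press the key inside fully down so that the lid pops up. Then move clear; do not push or lift the lid itself, and leave the things standing around the scanner where they are.

Things in the scene. Friction and masses are not known exactly. Their poses are not given: they have to be found in the camera images.
- scanner: White flatbed scanner, fixed to the desk, 300 mm (its x) by 430 mm (its y); origin at the centre of its underside on the desk, z up. Its front faces its own -x, towards the robot. Along the whole front runs a rigid grey rim, 40 mm deep (x -150 to -110 mm), y -215 to +215 mm, flat top at z = 65 mm (0.3 mm seams), open in front.
- rim_left (a point): On the rim's flat top near its left end, at x = -135, y = +185, z = 65 mm in the scanner's frame: a place to touch down (anywhere more than 160 mm from the scanner's middle in y will do). From here the rim runs along the scanner's -y; a closed fingertip slid along this line, 15 mm behind the rim's front face, touches the rim and then drops into the notch.
- rim_right (a point): On the rim's flat top near its right end, at x = -135, y = -185, z = 65 mm in the scanner's frame. The one notch lies between the two: its centre anywhere from y = -60 to +60 mm, not measured. It is 54 mm long in y, open at top and front, and cut from the front face back to x = -116 mm, where a 6 mm lip stands as high as the rim.
- key (a joint): The grey key is the notch floor: flat, 48 mm (y) by 30 mm, its top 12 mm below the top of the rim. Value: how far it is pressed straight down, m: 0 up, 0.006 fully down (stop). Needs about 5 N, and stays down where it is left. Press near the middle of its length: the notch walls beside it are rigid and upright.
- lid: The scanner's flat white lid, 222 mm (x) by 424 mm (y), 13 mm thick; its top lies 10 mm below the rim's top, its front edge 5 mm behind the rim. Origin on the hinge line along y near the scanner's back; the lid reaches from there to its own -x. Its hinge is spring-balanced and geared to the key: as the key goes down the front edge rises, by 0.12 rad (27 mm) at full press, and it stays up.
- tumbler: Dark steel drinks tumbler, upright, diameter 68 mm, height 170 mm, to the right of the scanner. Bystander; origin at the centre of its underside.
- dish: Small red dish, diameter 100 mm, 22 mm high, on the desk in front of the scanner on the left. Bystander; origin at the centre of its underside.
- stapler: Black stapler, 120 x 34 x 46 mm, on the desk in front of the scanner on the right. Bystander; origin at the centre of its underside, x along its length.
- calculator: Black pocket calculator, 150 x 78 x 16 mm, flat on the desk to the left of the scanner. Bystander; origin at the centre of its underside, x along its length.

How it is judged:
By the outcome, as a careful person would: the job done as asked, in the order asked, and still so for the second after the job is handed in, with the robot touching nothing.
It also fails if it takes over 62 s, if anything falls off the work surface, if the arm or the gripper's body presses on something with over 40 N, if the wrist force passes 120 N, or if a joint passes its speed limit or range.

## Working session

There is one attempt and no reset: what is moved stays moved. The work goes in short steps, Python scripts to look and compute and a tool call to move; the robot and the scene stay as the last step left them, time stands still between calls to the robot, and variables do not carry over. Pictures are saved under pics/ and viewed, and the job is handed in when it is done.

Besides the shell and the picture viewer there is one more tool, called after ">>>" as a command line: name --argument value ..., lists and objects as JSON in quotes. apply_moves: Moves the arm, as the interface text tells. Its arguments: {"type":"object","properties":{"series":{"type":"array"},"fingers":{"type":"number"},"force":{"type":"number"}},"required":["series"]}

```bash
mkdir -p pics; python3 - <<'E'
from workcell import readout, read_camera, camera_params, bot
import cv2
for n in("top","side"):
    cv2.imwrite(f"pics/{n}0.png",read_camera(n)); print(n,camera_params(n))
print(readout.sense())
E
```

```text
top {'fx': 464.9056805836058, 'fy': 464.9056805836058, 'cx': 321.42510049608944, 'cy': 198.35014606365436, 'xyz': array([ 459.22661739,  -13.82513451, 1363.37321468]), 'orientation': array([-3.05846777e+00,  8.02699136e-04, -1.58288204e+00])}
side {'fx': 435.46199246865126, 'fy': 435.46199246865126, 'cx': 318.27286022508554, 'cy': 201.52097991567953, 'xyz': array([170.52702634, 932.64835617, 808.83648069]), 'orientation': array([-2.19975792, -0.00685225, -2.7462863 ])}
{'clock': 0.1, 'joint_positions': array([-1.40540041e+00,  1.31145522e-01,  1.48918682e+00,  7.17324123e-06,
        1.52302309e+00, -8.54050824e-02]), 'qd': array([-0.00079765, -0.00146699, -0.00131173, -0.00077235, -0.00042471,
        0.0001372 ]), 'joint_efforts': array([ 4.77129797e-04, -5.70952463e+01, -5.01940620e+01, -2.16207509e-04,
        8.18288536e-03,  9.11325884e-06]), 'eef_pos': array([ 148.84961765, -580.74688909,  249.30452422]), 'eef_rot': array([-3.14143515e+00,  1.75573459e-03, -1.31999554e+00]), 'force': array([-0.26982098, -0.21463858,  0.05158883]), 'torque': array([-0.02554279,  0.0218816 , -0.01282908]), 'grip_width': 1.002116803550029}
```

View pics/top0.png

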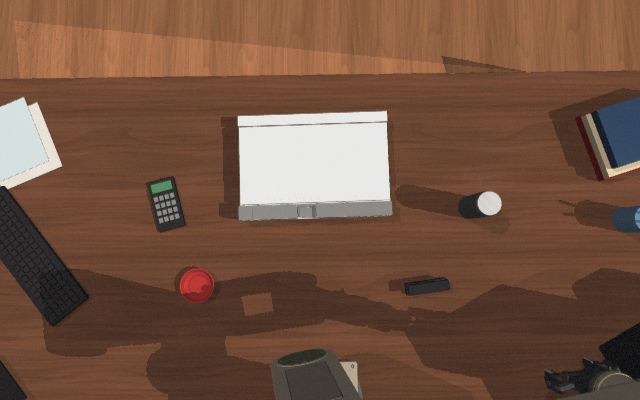

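View pics/side0.png

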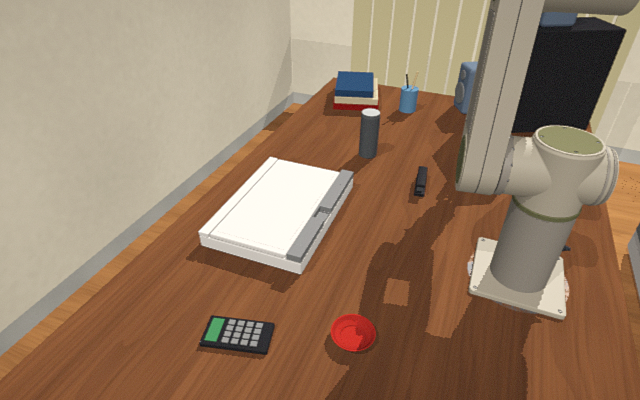

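Top view: the scanner's grey rim runs from about (239,213) to (392,208), with a notch-like feature at about (307,211) and a seam at (253,213). The dish is at (197,286), the stapler at (427,286) and the tumbler at (480,205). The side view shows the notch at about (322,212). Next I'll zoom in and measure.

```bash
cat > h.py <<'E'
import numpy as np, cv2
from scipy.spatial.transform import Rotation as R
from workcell import camera_params
def ray(n,px,z):
    c=camera_params(n); M=R.from_euler('xyz',c['orientation']).as_matrix()
    px=np.atleast_2d(np.array(px,float))
    d=np.c_[(px[:,0]-c['cx'])/c['fx'],(px[:,1]-c['cy'])/c['fy'],np.ones(len(px))]@M.T
    o=np.array(c['xyz']); return o+d*((z-o[2])/d[:,2])[:,None]
def proj(n,P):
    c=camera_params(n); M=R.from_euler('xyz',c['orientation']).as_matrix()
    q=(np.atleast_2d(P)-c['xyz'])@M
    return np.c_[q[:,0]/q[:,2]*c['fx']+c['cx'],q[:,1]/q[:,2]*c['fy']+c['cy']]
E
python3 - <<'E'
from h import *
im=cv2.imread('pics/top0.png'); 
cv2.imwrite('pics/z_top.png',cv2.resize(im[190:230,230:400],None,fx=4.7,fy=4.7,interpolation=cv2.INTER_CUBIC))
s=cv2.imread('pics/side0.png')
cv2.imwrite('pics/z_side.png',cv2.resize(s[160:275,270:370],None,fx=5,fy=5,interpolation=cv2.INTER_CUBIC))
hsv=cv2.cvtColor(im,cv2.COLOR_BGR2HSV)
m=((hsv[...,1]<40)&(hsv[...,2]>90)).astype(np.uint8)
m[:105]=0;m[225:]=0;m[:,:225]=0;m[:,400:]=0
print(hsv[211,230:400:6].tolist())
c=max(cv2.findContours(m,0,2)[0],key=cv2.contourArea)
ap=cv2.approxPolyDP(c,4,True)[:,0];print(ap.tolist()); print(ray('top',ap,65).round(1))
g=((hsv[...,1]<40)&(hsv[...,2]>90)&(hsv[...,2]<200)).astype(np.uint8)
g[:195]=0;g[225:]=0;g[:,:225]=0;g[:,400:]=0
c=max(cv2.findContours(g,0,2)[0],key=cv2.contourArea);r=cv2.minAreaRect(c);b=cv2.boxPoints(r);print(r,ray('top',b,65).round(1))
E
```

```text
[[10, 123, 77], [12, 138, 72], [15, 14, 142], [10, 16, 142], [11, 14, 142], [21, 13, 140], [25, 11, 139], [15, 11, 141], [26, 13, 140], [15, 14, 144], [17, 12, 143], [25, 11, 140], [13, 13, 142], [15, 14, 141], [15, 10, 101], [17, 13, 141], [20, 11, 139], [17, 13, 139], [21, 18, 144], [19, 14, 142], [15, 14, 143], [12, 9, 141], [21, 12, 143], [15, 14, 142], [9, 13, 142], [12, 9, 140], [17, 13, 140], [10, 68, 117], [11, 131, 99]]
[[386, 111], [238, 116], [239, 219], [391, 214]]
[[ 814.7 -200.9   65. ]
 [ 805.4  220.4   65. ]
 [ 512.3  216.8   65. ]
 [ 521.2 -208.    65. ]]
((314.9917297363281, 209.7530975341797), (16.552396774291992, 152.52012634277344), 88.06941223144531) [[ 554.2  218.3   65. ]
 [ 563.5 -208.8   65. ]
 [ 517.1 -209.2   65. ]
 [ 507.9  216.6   65. ]]
```

```bash
sleep 0
```

```text
(no output)
```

View pics/z_top.png

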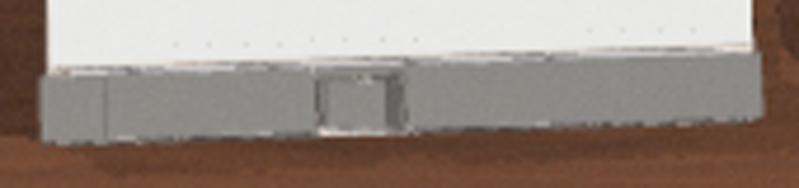

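View pics/z_side.png

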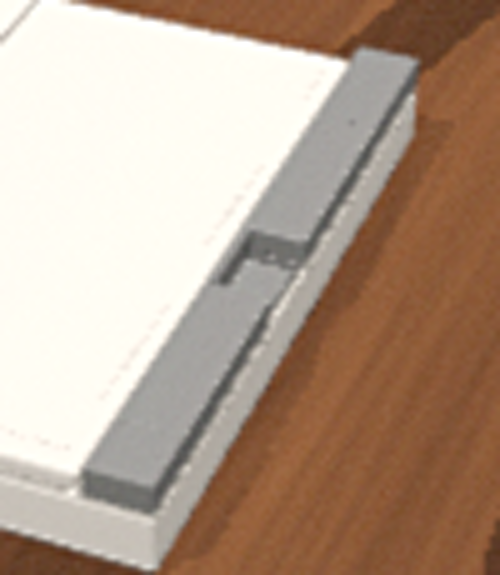

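The zoomed views show the notch at about px 297.7–316.8 in the top view, around row 211. I'll fit the rim's edge lines to get the scanner frame and notch centre.

```bash
python3 - <<'E'
from h import *
im=cv2.imread('pics/top0.png'); g=cv2.cvtColor(im,cv2.COLOR_BGR2GRAY).astype(float)
hsv=cv2.cvtColor(im,cv2.COLOR_BGR2HSV)[...,1].astype(float)
def cross(p,t,i0):
    for i in range(len(p)-1):
        if (p[i]-t)*(p[i+1]-t)<=0 and p[i]!=p[i+1]: return i0+i+(t-p[i])/(p[i+1]-p[i])
def fit(pts):
    vx,vy,x,y=cv2.fitLine(np.array(pts,np.float32),cv2.DIST_HUBER,0,.01,.01).ravel();return vx,vy,x,y
fr=[];bk=[]
for c in list(range(244,294))+list(range(322,388)):
    r=cross(hsv[210:226,c],60,210); 
    if r: fr.append((c,r))
    r=cross(g[196:214,c],185,196)
    if r: bk.append((c,r))
L=[];Rr=[]
for r in range(209,216):
    a=cross(hsv[r,230:250],60,230); b=cross(hsv[r-3,384:400],60,384)
    if a:L.append((a,r))
    if b:Rr.append((b,r-3))
print('L',L[::3],'R',Rr[::3])
P=lambda f,c:(c,f[3]+f[1]/f[0]*(c-f[2]))
F=fit(fr);B=fit(bk)
A=ray('top',[P(F,240),P(F,391)],65); Bk=ray('top',[P(B,240),P(B,391)],65)
d=A[0]-A[1]; yaw=np.arctan2(-d[0],d[1]); d2=Bk[0]-Bk[1]
print('front',A,'back',Bk,'yaw',yaw,np.arctan2(-d2[0],d2[1]))
ex=np.array([np.cos(yaw),np.sin(yaw)]);ey=np.array([-ex[1],ex[0]])
lw=ray('top',L,65)[:,:2]@ey; rw=ray('top',Rr,65)[:,:2]@ey
print('y ends',lw.mean(),rw.mean(),'len',lw.mean()-rw.mean())
fx=(A[:,:2]@ex).mean();print('front x',fx,'depth',(Bk[:,:2]@ex).mean()-fx)
ym=(lw.mean()+rw.mean())/2; O=ex*(fx+150)+ey*ym
n=ray('top',[(297.7,211),(316.8,211)],65)[:,:2]
print('origin',O,'notch y',n@ey-ym,'x',n@ex-fx-150)
print('side notch far end',[(v-O)@ey for v in ray('side',[(324,209),(331,212),(314,217)],65)[:,:2]],[(v-O)@ex for v in ray('side',[(330,208)],65)[:,:2]])
W=lambda x,y:(O+ex*x+ey*y).round(1)
print('right',W(-135,-185),'left',W(-135,185))
# check: reprojection in side
for x,y in [(-150,215),(-150,-215),(-110,215),(-110,-215)]: print(x,y,proj('side',[*W(x,y),65]).round(1))
for nm,px,z in [('tumbler top',(489,203),170),('dish',(197,286),22),('stapler',(427,286),46)]: print(nm,ray('top',px,z).round())
E
```

```text
L [(np.float64(237.86153846153846), 209), (np.float64(237.8360655737705), 212), (np.float64(237.87692307692308), 215)] R [(np.float64(391.56962025316454), 206), (np.float64(391.5357142857143), 209), (np.float64(391.8703703703704), 212)]
front [[ 508.00986673  213.96159235   65.        ]
 [ 517.33230296 -207.86283765   65.        ]] back [[ 553.59797324  214.07361678   65.        ]
 [ 562.22931894 -208.96344885   65.        ]] yaw 0.022096678753879127 0.02040045415962177
y ends 208.20092903071705 -221.87939259253156 len 430.0803216232486
front x 512.6133063510546 depth 45.2205952020372
origin [662.60266009   7.80279973] notch y [47.73026787 -5.64670176] x [-128.85733109 -130.68499562]
side notch far end [np.float64(9.090273016511434), np.float64(14.844658715549345), np.float64(53.8057848710153)] [np.float64(-145.87407848306395)]
right [ 531.7 -180.1] left [523.5 189.8]
-150 215 [[301.3 257.3]]
-150 -215 [[354.1 171.3]]
-110 215 [[286.6 253.2]]
-110 -215 [[342.3 168.8]]
tumbler top [[ 541. -445.  170.]]
dish [[325. 344.  22.]]
stapler [[ 319. -307.   46.]]
```

Measured values: rim length 430 mm (430 expected), yaw 0.022, notch length 53.4 mm (54 expected) centred near scanner y = +21. The right touch-down point is at about world (533, -180). I'll close the fingers, turn, and approach high.

>>> apply_moves --series '[{"offset": [0,0,0],"turn": [0,0,0.115]},{"offset": [0,0,0],"turn": [0,0,0.114]},{"offset": [-1,-1,0],"turn": [0,0,0]},{"offset": [-2,-2,0],"turn": [0,0,0]},{"offset": [-2,-2,0],"turn": [0,0,0]},{"offset": [-2,-2,0],"turn": [0,0,0]},{"offset": [-2,-2,0],"turn": [0,0,0]},{"offset": [-2,-2,0],"turn": [0,0,0]},{"offset": [-2,-2,0],"turn": [0,0,0]},{"offset": [-2,-2,0],"turn": [0,0,0]},{"offset": [-2,-2,0],"turn": [0,0,0]},{"offset": [-1,-1,0],"turn": [0,0,0]}]' --fingers 0 --force 60

```text
clock: 1.3
eef_pos: [326.5, -395.0, 250.1]
eef_rot: [-3.141, 0.001, -1.544]
force: [-0.9, -0.1, -0.3]
grip_width: -0.003
```

>>> apply_moves --series '[{"offset": [-2.1,-2.1,0],"turn": [0,0,0]},{"offset": [-2.1,-2.1,0],"turn": [0,0,0]},{"offset": [-2.1,-2.1,0],"turn": [0,0,0]},{"offset": [-2.1,-2.1,0],"turn": [0,0,0]},{"offset": [-2.1,-2.1,0],"turn": [0,0,0]},{"offset": [-2.1,-2.1,0],"turn": [0,0,0]},{"offset": [-2.1,-2.1,0],"turn": [0,0,0]},{"offset": [-2.1,-2.1,0],"turn": [0,0,0]},{"offset": [-2.1,-2.1,0],"turn": [0,0,0]},{"offset": [-2.1,-2.1,0],"turn": [0,0,0]},{"offset": [0,0,0],"turn": [0,0,0]}]'

```text
clock: 2.4
eef_pos: [531.8, -180.1, 249.9]
eef_rot: [-3.141, 0.001, -1.544]
force: [-0.4, 1.0, 0.6]
grip_width: 0.001
```

>>> apply_moves --series '[{"offset": [0,-0.15,2],"turn": [0,0,0.005]},{"offset": [0,0,3],"turn": [0,0,0]},{"offset": [0,0,3],"turn": [0,0,0]},{"offset": [0,0,3],"turn": [0,0,0]},{"offset": [0,0,2.5],"turn": [0,0,0]},{"offset": [0,0,1.5],"turn": [0,0,0]},{"offset": [0,0,0],"turn": [0,0,0]},{"offset": [0,0,0],"turn": [0,0,0]}]'

```text
clock: 3.2
eef_pos: [532.0, -183.2, 101.1]
eef_rot: [-3.141, -0.0, -1.554]
force: [0.7, -0.5, 1.6]
grip_width: 0.003
```

```bash
python3 - <<'E'
from workcell import readout, read_camera
import cv2
for n in("top","side"):
    im=read_camera(n); c=im[130:300,220:440] if n=="top" else im[120:280,220:440]
    cv2.imwrite(f"pics/{n}1.png",cv2.resize(c,None,fx=3.4,fy=3.4,interpolation=cv2.INTER_CUBIC))
print(readout.sense())
E
```

```text
{'clock': 3.3, 'joint_positions': array([-4.22435037e-01,  1.50951116e-01,  1.74461650e+00, -2.37415252e-05,
        1.24306966e+00,  1.13137245e+00]), 'qd': array([ 0.00163496, -0.0024572 , -0.00487059,  0.00041384, -0.00270555,
        0.00085499]), 'joint_efforts': array([-4.13441425e-02, -5.28967988e+01, -4.50478363e+01, -6.09134077e-03,
        4.16114135e-02, -1.42405872e-02]), 'eef_pos': array([ 532.9832258 , -183.44794631,  102.23897328]), 'eef_rot': array([-3.13892762e+00, -1.27763193e-03, -1.55380158e+00]), 'force': array([ 0.07099569, -0.21326551, -0.79401539]), 'torque': array([-0.06245778, -0.02874829, -0.03328035]), 'grip_width': -0.0002500258878814849}
```

View pics/side1.png

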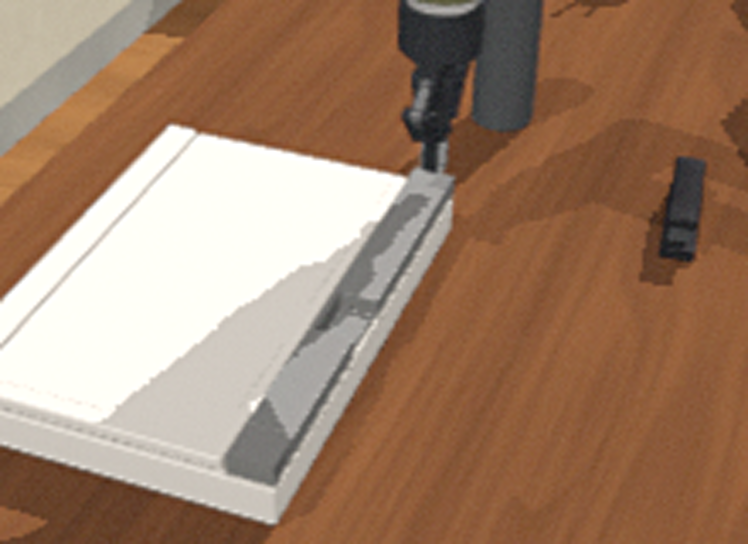

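View pics/top1.png

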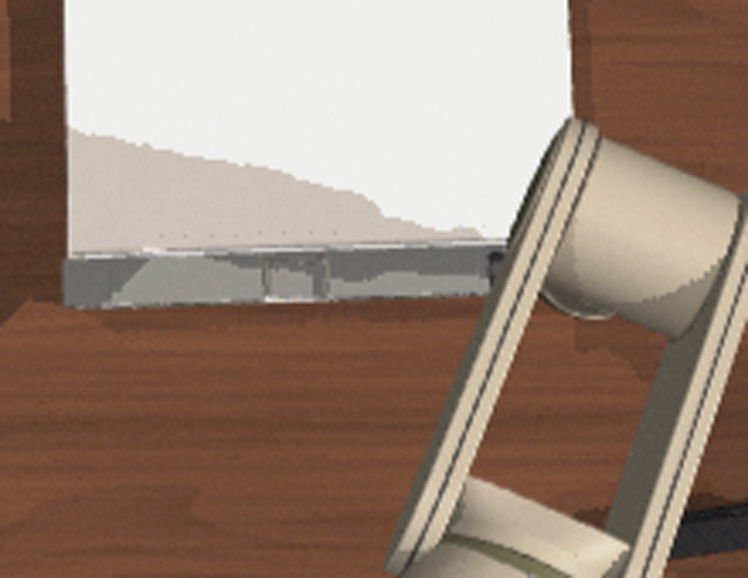

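The side view shows the fingertip above the rim's right end (zoomed px (433,170)), and the notch is still visible at about (345,305). I'll descend gently.

>>> apply_moves --series '[{"offset": [0,0,0.6],"turn": [0,0,0]},{"offset": [0,0,0.5],"turn": [0,0,0]},{"offset": [0,0,0.3],"turn": [0,0,0]},{"offset": [0,0,0.1],"turn": [0,0,0]},{"offset": [0,0,0],"turn": [0,0,0]}]'

```text
clock: 3.8
eef_pos: [531.6, -182.7, 84.9]
eef_rot: [3.141, 0.0, -1.554]
force: [0.3, -0.6, 0.2]
grip_width: -0.001
```

>>> apply_moves --series '[{"offset": [0,0,0.1],"turn": [0,0,0]},{"offset": [0,0,0],"turn": [0,0,0]}]'

```text
clock: 4.0
eef_pos: [531.9, -182.8, 84.3]
eef_rot: [-3.142, -0.0, -1.554]
force: [-0.4, 0.5, 0.3]
grip_width: 0.002
```

>>> apply_moves --series '[{"offset": [0,0,0.1],"turn": [0,0,0]},{"offset": [0,0,0],"turn": [0,0,0]}]'

```text
clock: 4.2
eef_pos: [532.1, -182.9, 83.8]
eef_rot: [-3.141, -0.0, -1.554]
force: [-2.2, 0.8, 3.8]
grip_width: -0.001
```

Contact: 3.8 N at z ≈ 83.8 (84 expected). I'll press slightly more and start sliding towards +y.

>>> apply_moves --series '[{"offset": [0,0,0.05],"turn": [0,0,-0.005]},{"offset": [-0.3,0,0],"turn": [0,0,0]},{"offset": [-0.5,0,0],"turn": [0,0,0]},{"offset": [-0.5,0,0],"turn": [0,0,0]}]'

```text
clock: 4.6
eef_pos: [532.4, -170.4, 83.8]
eef_rot: [-3.14, -0.002, -1.549]
force: [0.5, -3.7, 5.1]
grip_width: -0.002
```

>>> apply_moves --series '[{"offset": [-0.8,0,0.03],"turn": [0,0,0]},{"offset": [-0.8,0,0],"turn": [0,0,0]},{"offset": [-0.8,0,0],"turn": [0,0,0]},{"offset": [-0.8,0,0],"turn": [0,0,0]},{"offset": [-0.8,0,0],"turn": [0,0,0]},{"offset": [-0.8,0,0],"turn": [0,0,0]}]'

```text
clock: 5.2
eef_pos: [531.8, -122.5, 84.0]
eef_rot: [-3.139, -0.002, -1.549]
force: [0.4, -6.0, 8.6]
grip_width: -0.001
```

>>> apply_moves --series '[{"offset": [-0.8,0,0],"turn": [0,0,0]},{"offset": [-0.8,0,0],"turn": [0,0,0]},{"offset": [-0.8,0,0],"turn": [0,0,0]},{"offset": [-0.8,0,0],"turn": [0,0,0]},{"offset": [-0.8,0,0],"turn": [0,0,0]},{"offset": [-0.8,0,0],"turn": [0,0,0]}]'

```text
clock: 5.8
eef_pos: [530.8, -74.4, 84.1]
eef_rot: [-3.138, -0.002, -1.549]
force: [0.4, -5.2, 8.2]
grip_width: -0.001
```

>>> apply_moves --series '[{"offset": [-0.8,0,0],"turn": [0,0,0]},{"offset": [-0.8,0,0],"turn": [0,0,0]},{"offset": [-0.8,0,0],"turn": [0,0,0]},{"offset": [-0.8,0,0],"turn": [0,0,0]},{"offset": [-0.8,0,0],"turn": [0,0,0]},{"offset": [-0.8,0,0],"turn": [0,0,0]}]'

```text
clock: 6.4
eef_pos: [529.8, -26.4, 84.0]
eef_rot: [-3.138, -0.002, -1.549]
force: [-0.2, -6.0, 8.5]
grip_width: 0.001
```

>>> apply_moves --series '[{"offset": [-0.5,0,0],"turn": [0,0,0]},{"offset": [-0.5,0,0],"turn": [0,0,0]},{"offset": [-0.5,0,0],"turn": [0,0,0]},{"offset": [-0.5,0,0],"turn": [0,0,0]}]'

```text
clock: 6.8
eef_pos: [529.4, -6.5, 84.0]
eef_rot: [-3.138, -0.002, -1.549]
force: [0.2, -5.5, 8.9]
grip_width: -0.001
```

>>> apply_moves --series '[{"offset": [-0.5,0,0],"turn": [0,0,0]},{"offset": [-0.5,0,0],"turn": [0,0,0]}]'

```text
clock: 7.0
eef_pos: [529.1, 3.5, 84.0]
eef_rot: [-3.139, -0.002, -1.549]
force: [0.7, -4.6, 8.7]
grip_width: 0.0
```

>>> apply_moves --series '[{"offset": [-0.5,0,0],"turn": [0,0,0]},{"offset": [-0.3,0,0],"turn": [0,0,0]}]'

```text
clock: 7.2
eef_pos: [527.5, 12.8, 82.5]
eef_rot: [-3.142, 0.0, -1.549]
force: [-0.4, 0.7, -0.3]
grip_width: 0.001
```

It dropped into the notch near y ≈ 8–12, as predicted. Next I'll centre it at y ≈ 26 and descend to the key (top at TCP z ≈ 72, fully down ≈ 66).

>>> apply_moves --series '[{"offset": [-0.5,0,0],"turn": [0,0,0]},{"offset": [-0.5,-0.05,0],"turn": [0,0,0]},{"offset": [-0.3,0,0],"turn": [0,0,0]},{"offset": [0,0,0.3],"turn": [0,0,0]},{"offset": [0,0,0.3],"turn": [0,0,0]},{"offset": [0,0,0.2],"turn": [0,0,0]},{"offset": [0,0,0],"turn": [0,0,0]}]'

```text
clock: 7.9
eef_pos: [527.4, 25.0, 73.9]
eef_rot: [3.141, 0.0, -1.549]
force: [-0.5, -0.2, 0.1]
grip_width: -0.001
```

>>> apply_moves --series '[{"offset": [0,0,0.2],"turn": [0,0,0]},{"offset": [0,0,0.2],"turn": [0,0,0]},{"offset": [0,0,0],"turn": [0,0,0]}]'

```text
clock: 8.2
eef_pos: [528.0, 25.1, 70.5]
eef_rot: [-3.141, -0.0, -1.549]
force: [0.5, -0.1, 1.5]
grip_width: 0.004
```

>>> apply_moves --series '[{"offset": [0,0,0.15],"turn": [0,0,0]},{"offset": [0,0,0.15],"turn": [0,0,0]},{"offset": [0,0,0],"turn": [0,0,0]}]'

```text
clock: 8.5
eef_pos: [528.0, 25.1, 67.5]
eef_rot: [-3.141, -0.0, -1.549]
force: [0.5, -0.8, 2.3]
grip_width: -0.0
```

>>> apply_moves --series '[{"offset": [0,0,0.15],"turn": [0,0,0]},{"offset": [0,0,0.1],"turn": [0,0,0]},{"offset": [0,0,0],"turn": [0,0,0]}]'

```text
clock: 8.8
eef_pos: [528.1, 25.1, 66.0]
eef_rot: [-3.141, -0.0, -1.549]
force: [-4.4, -0.5, 12.4]
grip_width: 0.001
```

>>> apply_moves --series '[{"offset": [0,0,0.08],"turn": [0,0,0]},{"offset": [0,0,0],"turn": [0,0,0]},{"offset": [0,0,0],"turn": [0,0,0]}]'

```text
clock: 9.1
eef_pos: [528.1, 25.1, 65.9]
eef_rot: [-3.141, -0.0, -1.549]
force: [-9.0, -0.1, 19.8]
grip_width: -0.003
```

The key is at its stop: force rose to 20 N with no further travel at z = 65.9. I'll retract straight up, then clear back.

>>> apply_moves --series '[{"offset": [0,0,-0.5],"turn": [0,0,0]},{"offset": [0,0,-1],"turn": [0,0,0]},{"offset": [0,0,-2],"turn": [0,0,0]},{"offset": [0,0,-3],"turn": [0,0,0]},{"offset": [0,0,-3],"turn": [0,0,0]},{"offset": [0,0,-3],"turn": [0,0,0]},{"offset": [0,0,-3],"turn": [0,0,0]},{"offset": [0,1,-2],"turn": [0,0,0]},{"offset": [0,2,0],"turn": [0,0,0]},{"offset": [0,2,0],"turn": [0,0,0]},{"offset": [0,2,0],"turn": [0,0,0]},{"offset": [0,1,0],"turn": [0,0,0]}]'

```text
clock: 10.3
eef_pos: [446.7, 23.5, 239.4]
eef_rot: [3.142, 0.0, -1.549]
force: [1.3, -0.0, -0.3]
grip_width: 0.002
```

>>> apply_moves --series '[{"offset": [1,1,0],"turn": [0,0,0]},{"offset": [2,0,0],"turn": [0,0,0]},{"offset": [2,0,0],"turn": [0,0,0]},{"offset": [2,0,0],"turn": [0,0,0]},{"offset": [2,0,0],"turn": [0,0,0]},{"offset": [2,0,0],"turn": [0,0,0]},{"offset": [2,0,0],"turn": [0,0,0]},{"offset": [2,0,0],"turn": [0,0,0]},{"offset": [2,0,0],"turn": [0,0,0]},{"offset": [2,0,0],"turn": [0,0,0]},{"offset": [1,0,0],"turn": [0,0,0]},{"offset": [0,0,0],"turn": [0,0,0]}]'

```text
clock: 11.5
eef_pos: [442.2, -177.6, 239.2]
eef_rot: [3.142, 0.0, -1.551]
force: [0.2, 0.4, 0.1]
grip_width: -0.003
```

```bash
python3 - <<'E'
from workcell import readout, read_camera
import cv2
for n in("top","side"): cv2.imwrite(f"pics/{n}2.png",read_camera(n))
s=cv2.imread("pics/side2.png"); cv2.imwrite("pics/side2z.png",cv2.resize(s[140:290,190:370],None,fx=4,fy=4,interpolation=cv2.INTER_CUBIC))
s=readout.sense();print(s['clock'],s['eef_pos'],s['force'])
E
```

```text
11.6 [ 442.19493736 -176.32850205  239.11398103] [ 0.53344936 -0.33564353  0.02492359]
```

View pics/side2z.png

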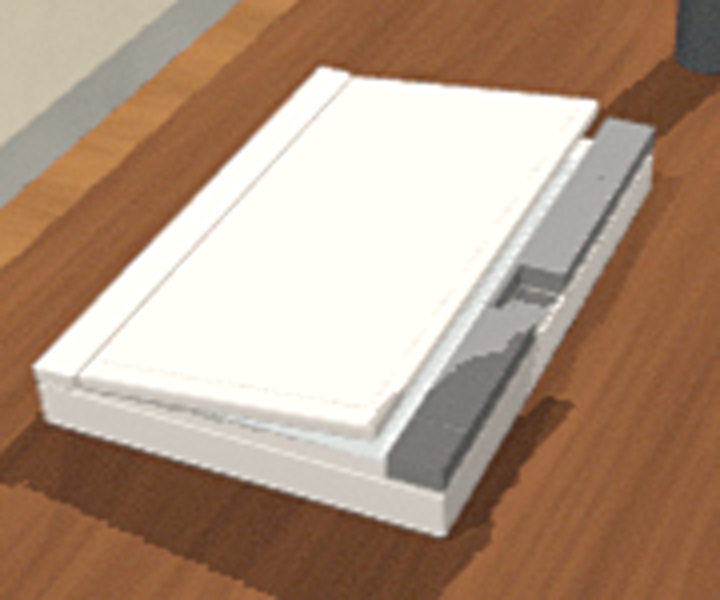

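View pics/top2.png

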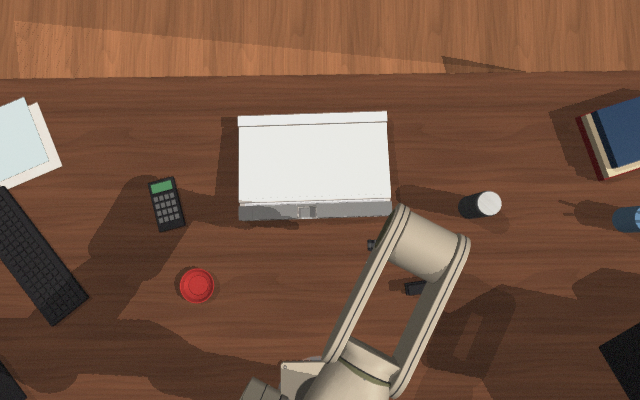

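The side view shows the lid's front edge raised clear of the rim (near corner at zoomed px (373,430)) and the key sunk at about (525,295). In the top view the dish, tumbler, calculator and stapler are unmoved. I'll check the lid height numerically, then hand in.

```bash
python3 - <<'E'
from h import *
from workcell import bot
O=np.array([663.6,7.8]);a=.022;ex=np.array([np.cos(a),np.sin(a)]);ey=np.array([-ex[1],ex[0]])
for z in (55,75,82): print(z,(proj('side',[*(O-104*ex+212*ey),z])-[190,140])*4)
bot.sign_off()
E
```

```text
55 [[378.81041634 458.50795019]]
75 [[377.57407628 434.84477259]]
82 [[377.13499733 426.44093319]]
the job is handed in; nothing more can be done
```

The scanner lid is unlatched and popped up, and the job was handed in at about 11.6 s on the robot's clock.

**What I did**
- I touched the closed fingertip down near the rim's right end with about 4 N.
- I slid it along the rim at 5–9 N until it dropped into the notch, between world y ≈ 4 and 13 mm.
- I centred it at y ≈ 25 mm, close to the notch centre measured in the top image (≈ 26 mm), and pressed the key.
- The key went down to its stop: the tool reached z = 65.9 mm (66 expected), and the force then rose to about 20 N with no further travel.
- I then lifted straight up and moved the arm clear.

**Last checks**
- **Lid:** its near front corner sits at about row 430 in the enlarged side picture. Rows 426 and 458 are what I'd expect for full opening (82 mm) and shut (55 mm), so it is at about 79 mm. I read that row by eye, and it is only good to a few mm.
- **Bystanders:** the dish, tumbler and calculator look unmoved in the final top picture. The stapler is partly hidden by the arm, but the part that shows is where it was.
- **Arm:** the measured force was near zero after moving clear.

**Disagreements**
- My first front-edge line came out about 2 mm short, because the scanner's front face shows below the rim, so I aimed 1.5 mm further back.
- The rough wall positions I read from the side picture did not match the top-view notch well, and I went with the top view. The drop-in point agreed with it.

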